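Check the knee kit in by touch

ROBOT

A 6-joint arm with a two-finger parallel gripper is mounted at the origin on the work surface. World frame = base frame: x ahead of the robot, y to its left, z up, the work surface at z = 0. Lengths are in m, angles in rad, forces in N, time in s.
With the tool pointing down it reaches from about 0.4 to 0.825 m from the base axis. Payload 7 kg.
Tool frame: the origin (TCP) lies at the very end of the fingers, on their centre line; the grasp point (between the pads) lies 19 mm behind it (arm.grasp_offset is the distance from the TCP to the grasp point, in m); z points along the fingers, y is the line along which they close (so a half turn about z gives the same grasp; the last joint's range is limited). The gripper opens to 88 mm and grips with 3 to 60 N. Pads are 19 mm wide; open, the fingers measure 130 mm over their backs; the gripper's body (78 mm by 193 mm) begins 47 mm behind the grasp point.
Start: joints at [1.563, 0.359, 0.012, 0, -1.224, -0.288], TCP at [0.197, 0.646, 0.203] pointing down, gripper open.
Joint ranges: [-3.07, 3.07], [-1.43, 2.12], [-1.02, 1.25], [-3.03, 1.67], [-3.05, -0], [-3.03, 3.03]. Speed limits (rad/s): [2.39, 2.39, 3.01, 3.14, 3.14, 3.14].

INTERFACE

Orientations are given as [roll, pitch, yaw] about the fixed x, y, z axes, in that order (R = Rz(yaw) Ry(pitch) Rx(roll)).
In Python, from station import get_state, cams, arm, nets gives the robot as it stands.
- The arm moves only by the shell command python3 -m creep 'ROWS' [FORCE]. ROWS is a JSON object of lists of equal length, an entry for each row: "translation": the shift along the world's x, y, z in mm, a list of three; "spin": the turn about the world's z in rad; "gripper": the opening, from 0 (shut) to 1 (fully open). In form: {"translation": [[dx, dy, dz], ...], "spin": [spin, ...], "gripper": [gripper, ...]}. A call has 1 to 8 rows; each row shifts and turns the commanded pose from where the row before left it; what a row does not reach is not made up. A row lasts 1/10 s, in which the tool goes at most 50 mm and 8.59 degrees, less where a joint would pass 70% of its speed; a pose out of reach is approached as far as the arm can. A call is refused whole if a number of a shift passes 50 or a number of a turn 0.15, either way. A call with a gripper value outside its range is refused whole. The fingers move at their own pace and stop on an object; FORCE is the grip in N (left out, the last holds). Time passes only in rows, so rows that do not move let the fingers close. It gives the time, the measured TCP pose, the force, the opening and the grip force at its end, in the units of the state.
- get_state(): the state, without advancing time (a new reading comes with each control period).
- cams.grab_frame(name): name is "side" or "top" or "wrist"; returns a dict with "img" (480x640x3 uint8, red, green, blue), "mtx" (3x3 intrinsics, pixels), "R" (3x3) and "t" (3): a world point X has camera coordinates R X + t. Camera axes: x right, y down, z forward; pixel columns grow to the right and rows downward; lengths in m; the calibration is good to about 2 mm. A picture is of the moment at which its call begins. There is no depth.
- arm.job_done(): hands the job in; it is judged then, once.
Trained networks look in the newest picture that a camera, given by its name, has taken for a name from the list of things; names that differ only in an ending like _2 or _b are one class to them, and where a whole thing is asked for, a point or a joint stands for the part that bears it (a point fixed in the world has none). Each returns a list of dicts, best first, with "confidence" (0 to 1); they miss things now and then, are a little off and sometimes report something else, mostly with a low value. They report only what shows in the picture. A call takes as long as a camera call. They do not tell look-alikes from the thing itself.
- nets.search_frame(camera, label): "centre" ([x, y, z] in m, in world coordinates, good to about 4 mm: the middle of the surface that is visible of it).
- nets.pinpoint(camera, label): "centre" ([x, y, z] in m, in world coordinates, good to about 4 mm: a listed point, or the origin of a listed thing).
The state is a dict: "t": time; "q": joint angles; "qd": joint speeds; "joint_efforts": joint torques, N m; "eef_pos": TCP position; "ee_rot": TCP orientation; "force": force on the tool from outside, world axes, zero at the start; "moment": the same for the moment, N m; "width": finger opening in m; "gripper_force": force on a finger pad.
Only numpy, scipy, OpenCV 4.12 (cv2) and the standard library are available. Lean on these libraries where they do the work, as an engineer would, in place of code of your own. Each camera call takes 0.05 s, during which the arm holds its last target. There are 200 camera calls.

TASK

Check the knee kit in, in the order it will be built: with the fingertips press gently down on the top of the bronze axle, then on the rim of the black bearing race, then on the rim of the blue clamp ring, each until the pad under it has clearly sunk and stays down. Press the parts themselves, not their nests or pads, without lifting, tipping or shifting any of them, and leave the slide's carriage, the hinge shell and the screwdriver where they are.

Things in the scene. Friction and masses are not known exactly. Their poses are not given: they have to be found in the camera images.
- axle: bronze knee axle standing upright: round foot flange 38 mm across and 6 mm thick, pin 22 mm across, 60 mm tall in all, 0.2 to 0.27 kg; loose on its pad. Origin at the centre of its underside, z up along the pin; the flat top is 60 mm above the origin
- race: black ceramic bearing race, a plain ring lying flat: 64 mm outside, 44 mm bore, 16 mm high, about 0.09 kg; loose on its pad. Origin at the centre of its underside, z up; the rim's middle line has a radius of 27 mm
- clamp_ring: sky blue aluminium clamp ring lying flat: 58 mm outside, 40 mm bore, 22 mm high, about 0.09 kg, with a split ear that reaches 40 mm from the centre along its +x; loose on its pad. Origin at the centre of its underside, z up; the rim's middle line has a radius of 24.5 mm
- nest_axle: fixed grey housing under the knee axle, 96 x 96 mm, 22 mm high, origin at the centre of its underside on the bench, z up. Its square aluminium pad (82 x 82 mm) stands 18 mm proud, top 40 mm above the bench when up. The three nests look alike and stand in a row in any order
- nest_race: fixed grey housing under the bearing race, 96 x 96 mm, 22 mm high, origin at the centre of its underside on the bench, z up. Its square aluminium pad (82 x 82 mm) stands 18 mm proud, top 40 mm above the bench when up. The three nests look alike and stand in a row in any order
- nest_clamp: fixed grey housing under the clamp ring, 96 x 96 mm, 22 mm high, origin at the centre of its underside on the bench, z up. Its square aluminium pad (82 x 82 mm) stands 18 mm proud, top 40 mm above the bench when up. The three nests look alike and stand in a row in any order
- pad_axle (a joint): sinking of the square pad under the knee axle, m: 0 up, 0.009 fully down, counts as down from 0.003. Held by friction: sinks under 3 to 5 N pressed slowly and stays where left. Its top plate is sprung on it (1.5 N/mm, 8 mm at most): it gives 1 to 3 mm before the pad moves, cushions the stop and springs back when let go; push about 9 mm past first contact, at about 20 mm/s
- pad_race (a joint): sinking of the square pad under the bearing race, m: 0 up, 0.009 fully down, counts as down from 0.003. Held by friction: sinks under 3 to 5 N pressed slowly and stays where left. Its top plate is sprung on it (1.5 N/mm, 8 mm at most): it gives 1 to 3 mm before the pad moves, cushions the stop and springs back when let go; push about 9 mm past first contact, at about 20 mm/s
- pad_clamp (a joint): sinking of the square pad under the clamp ring, m: 0 up, 0.009 fully down, counts as down from 0.003. Held by friction: sinks under 3 to 5 N pressed slowly and stays where left. Its top plate is sprung on it (1.5 N/mm, 8 mm at most): it gives 1 to 3 mm before the pad moves, cushions the stop and springs back when let go; push about 9 mm past first contact, at about 20 mm/s
- carriage_top (a point): middle of the flat top, 49 mm above the bench, of the steel carriage (80 x 90 mm) on the dovetail slide (85 x 340 mm, lying roughly along y beyond the nests); it slides along the slide under about 3 N. To be left alone
- hinge_shell: loose frosted polymer hinge shell, 70 x 50 mm, 48 mm high with two round knuckles, 0.06 kg, on the bench left of the nests; origin at the centre of its underside. To be left alone
- driver: loose screwdriver, 180 mm long, lying along its x on the bench right of the nests, handle to its -x; origin at the underside. To be left alone
Mind the look-alikes: they are no part of the job. Leave any orange or purple look-alike of the nest_race alone. Leave any orange look-alike of the nest_axle alone.

How it is judged:
By the outcome, as a careful person would: the job done as asked, in the order asked, and still so for the second after the job is handed in, with the robot touching nothing.
It also fails if it takes over 48 s, if anything falls off the work surface, if the arm or the gripper's body presses on something with over 40 N, if the wrist force passes 120 N, or if a joint passes its speed limit or range.

## Working session

There is one attempt and no reset: what is moved stays moved. The work goes in short steps, Python scripts to look and compute and a shell command to move; the robot and the scene stay as the last step left them, time stands still between calls to the robot, and variables do not carry over. Pictures are saved under pics/ and viewed, at most 13 in all, crops included, and the job is handed in when it is done.

```bash
mkdir -p pics
python3 - <<'E'
from station import get_state,cams,arm,nets
import cv2,numpy as np
for c in ["top","side"]:
    f=cams.grab_frame(c); cv2.imwrite(f"pics/{c}0.png",f["img"][:,:,::-1])
    for l in ["axle","race","clamp_ring","nest_axle","nest_race","nest_clamp","hinge_shell","driver","carriage_top"]:
        r=nets.pinpoint(c,l)
        for d in r[:4]:
            X=np.array(d["centre"]);p=f["mtx"]@(f["R"]@X+f["t"]);print(c,l,X.round(3),(p[:2]/p[2]).round(),round(d["confidence"],2))
s=get_state();print(s["t"],s["eef_pos"],s["ee_rot"],s["width"],s["force"])
E
```

```text
top axle [0.493 0.185 0.041] [229. 259.] 0.7
top axle [ 0.503  0.189 -0.004] [230. 257.] 0.64
top race [ 0.47  -0.22   0.036] [403. 273.] 0.62
top race [ 0.508 -0.018 -0.005] [316. 258.] 0.61
top clamp_ring [ 0.504 -0.012  0.043] [314. 256.] 0.86
top clamp_ring [ 0.47  -0.221 -0.001] [401. 275.] 0.17
top nest_axle [0.504 0.191 0.   ] [229. 257.] 0.71
top nest_axle [0.336 0.181 0.001] [229. 328.] 0.56
top nest_race [ 0.339 -0.093  0.001] [346. 329.] 0.95
top nest_race [ 0.304 -0.253  0.001] [415. 346.] 0.84
top nest_race [ 0.471 -0.221  0.   ] [401. 275.] 0.77
top nest_race [ 0.505 -0.016  0.04 ] [315. 256.] 0.59
top nest_clamp [ 0.503 -0.016 -0.005] [315. 260.] 0.69
top hinge_shell [ 0.557  0.436 -0.   ] [127. 233.] 0.74
top driver [ 0.518 -0.422 -0.   ] [484. 258.] 0.56
top carriage_top [0.741 0.014 0.05 ] [305. 157.] 0.83
top carriage_top [ 0.47  -0.221  0.035] [403. 274.] 0.35
side axle [0.5  0.19 0.04] [315. 326.] 0.83
side race [ 0.471 -0.222  0.037] [355. 214.] 0.68
side clamp_ring [ 0.505 -0.015  0.04 ] [329. 260.] 0.89
side nest_axle [ 0.506  0.194 -0.   ] [311. 341.] 0.92
side nest_axle [0.335 0.183 0.003] [399. 347.] 0.86
side nest_race [ 0.338 -0.09  -0.002] [403. 262.] 0.7
side nest_race [ 0.472 -0.22  -0.   ] [354. 226.] 0.68
side nest_race [ 0.303 -0.255  0.001] [419. 224.] 0.6
side nest_clamp [ 0.508 -0.018  0.002] [328. 272.] 0.86
side nest_clamp [ 0.474 -0.22  -0.   ] [353. 226.] 0.63
side hinge_shell [ 0.552  0.435 -0.001] [254. 451.] 0.98
side driver [ 0.518 -0.427 -0.003] [347. 187.] 0.61
side carriage_top [0.749 0.011 0.051] [222. 252.] 0.58
1.0 [0.19675174 0.64564512 0.20310557] [ 3.14151151e+00 -8.27913338e-07 -2.95782464e-01] 0.08737241606006473 [0.20214708 0.05790421 0.03581226]
```

View pics/top0.png

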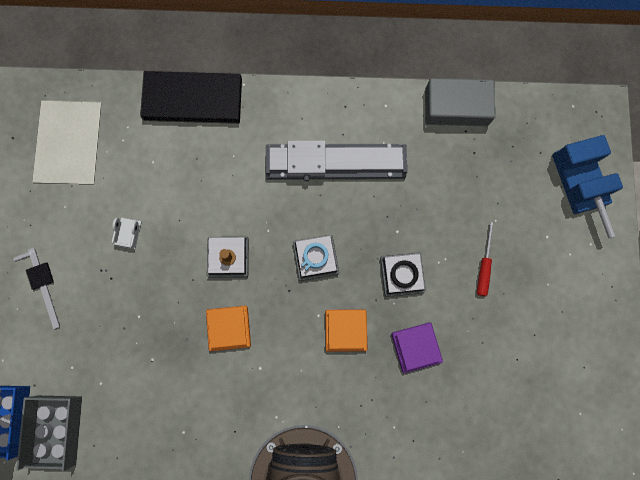

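View pics/side0.png

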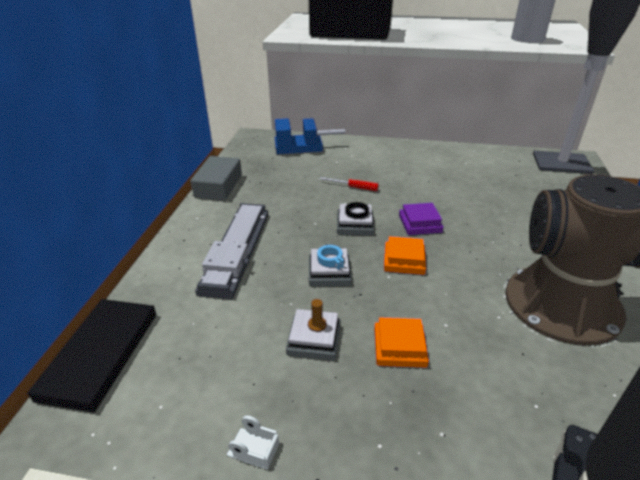

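```bash
python3 -c "
import cv2
a=cv2.imread('pics/top0.png')[215:365,190:440]
cv2.imwrite('pics/crop.png',cv2.resize(a,None,fx=3.2,fy=3.2,interpolation=cv2.INTER_CUBIC))"
```

```text
(no output)
```

View pics/crop.png

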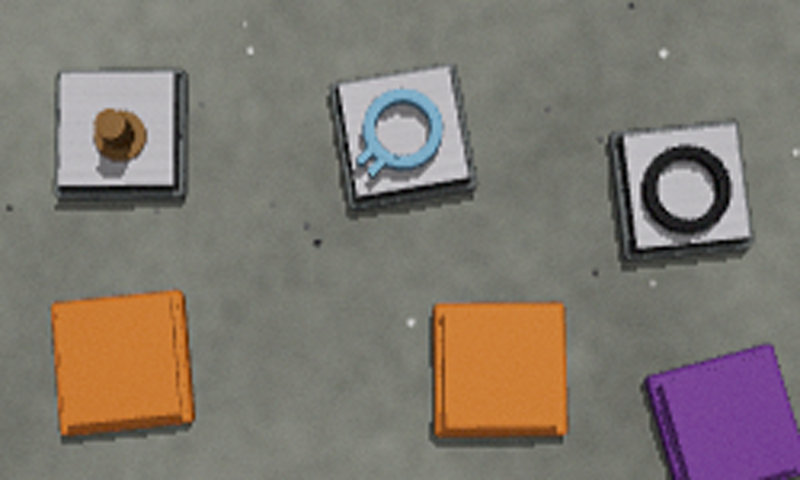

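The axle is at top-view pixel (229,258), the clamp ring at (315,257) with its ear to the lower left, and the race at (403,274). All three sit on grey nests with aluminium pads. The orange blocks (228,328) and (346,330) and the purple block (416,346) carry no part, so they are the look-alikes to leave alone.

I'll refine the part centres by colour and move over the axle with the fingers closing.

```bash
cat > h.py <<'E'
from station import get_state,cams,arm,nets
import cv2,numpy as np
def ray(f,uv,z):
    d=f["R"].T@np.linalg.solve(f["mtx"],[*uv,1.]);o=-f["R"].T@f["t"]
    return o+d*(z-o[2])/d[2]
def proj(f,X):
    p=f["mtx"]@(f["R"]@np.array(X)+f["t"]);return p[:2]/p[2]
E
python3 - <<'E'
from h import *
f=cams.grab_frame("top");hsv=cv2.cvtColor(f["img"],cv2.COLOR_RGB2HSV);g=f["img"].max(2)
def cent(m,c,r=22):
    k=np.zeros_like(m);cv2.rectangle(k,(c[0]-r,c[1]-r),(c[0]+r,c[1]+r),255,-1)
    return m&k
race=cent(((g<60)*255).astype('uint8'),(404,274),15)
n,lab,st,ce=cv2.connectedComponentsWithStats(race);print(st,ce)
i=1+st[1:,4].argmax();p=cv2.findNonZero((lab==i).astype('uint8'));(e,r)=cv2.minEnclosingCircle(p);print('race',e,r,ray(f,e,.05))
cl=cent(cv2.inRange(hsv,(90,60,120),(110,255,255)),(315,257));hc=cv2.findContours(cl,cv2.RETR_CCOMP,cv2.CHAIN_APPROX_NONE)
b=[c for c,h in zip(hc[0],hc[1][0]) if h[3]>=0]
b=max(b,key=cv2.contourArea);e,r=cv2.minEnclosingCircle(b);print('clamp bore',e,r,ray(f,e,.055))
ax=cent(cv2.inRange(hsv,(5,100,60),(25,255,255)),(229,257));ys,xs=np.nonzero(ax);print('axle bbox',xs.min(),xs.max(),ys.min(),ys.max())
for X in [(.5,.189,.1),(.5,.189,.046)]:print(proj(f,X))
v=cv2.resize(f["img"][240:275,210:250,::-1],None,fx=14,fy=14,interpolation=cv2.INTER_CUBIC);cv2.imwrite('pics/ax.png',v)
E
```

```text
[[     0      0    640    480 306889]
 [   391    261     27     27    311]] [[319.41431918 239.4652301 ]
 [404.04823151 273.81028939]]
race (403.9590759277344, 273.7545471191406) 13.714648246765137 [ 0.46739003 -0.22052076  0.05      ]
clamp bore (315.4779052734375, 254.66021728515625) 9.674421310424805 [ 0.50596238 -0.01580573  0.055     ]
axle bbox 220 235 249 264
[223.46857707 251.8382333 ]
[226.68606002 255.61824422]
```

View pics/ax.png

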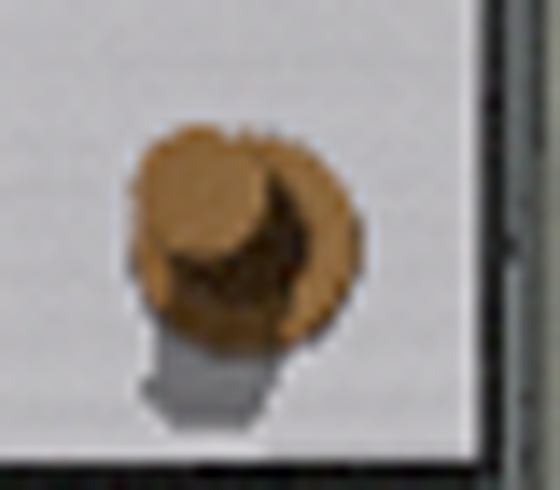

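```bash
python3 -m creep '{"translation":[[30,-40,0],[30,-40,0],[30,-40,0],[30,-40,0],[30,-40,0],[30,-40,0],[30,-40,0],[30,-40,0]],"spin":[0,0,0,0,0,0,0,0],"gripper":[0,0,0,0,0,0,0,0]}'
```

```text
t: 1.85
eef_pos: [0.4377, 0.324, 0.2036]
ee_rot: [-3.141, -0.0, -0.295]
force: [1.0, 0.9, 0.7]
width: 0.0299
gripper_force: 0.0
```

The enlarged crop shows the pin top at about (224.5,253) px and the flange centre at (227.5,257) px. That puts the axle at about (0.498, 0.188). I'll move over it.

```bash
python3 -m creep '{"translation":[[20,-45,0],[20,-45,0],[20,-46,0],[0,0,-40],[0,0,-20],[0,0,-10],[0,0,0],[0,0,0]],"spin":[0,0,0,0,0,0,0,0],"gripper":[0,0,0,0,0,0,0,0]}'
python3 - <<'E'
from h import *
f=cams.grab_frame("wrist");cv2.imwrite('pics/w1.png',f["img"][:,:,::-1])
for l in ["axle"]:
    print([(np.round(d["centre"],4),d["confidence"]) for d in nets.pinpoint("wrist",l)])
for X in [(.498,.188,.1),(.498,.188,.04)]: print(proj(f,X))
g=cams.grab_frame("side");cv2.imwrite('pics/s1.png',cv2.resize(g["img"][250:380,250:400,::-1],None,fx=4,fy=4,interpolation=cv2.INTER_CUBIC))
s=get_state();print(s["eef_pos"],s["force"],s["width"],s["t"])
E
```

```text
t: 2.65
eef_pos: [0.4973, 0.1905, 0.1341]
ee_rot: [-3.141, -0.001, -0.295]
force: [0.4, 1.1, -0.0]
width: 0.0004
gripper_force: 0.0
[(array([0.5017, 0.1881, 0.0398]), 0.6)]
[328.58181568 257.64598296]
[327.28595125 229.01252896]
[0.49723985 0.19067769 0.13435058] [-0.8083483  -0.71548457 -0.41223575] 0.0005724588652942315 2.8
```

View pics/w1.png

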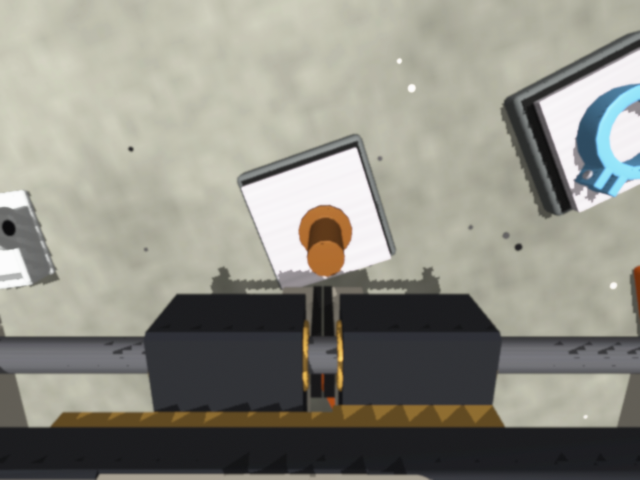

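View pics/s1.png

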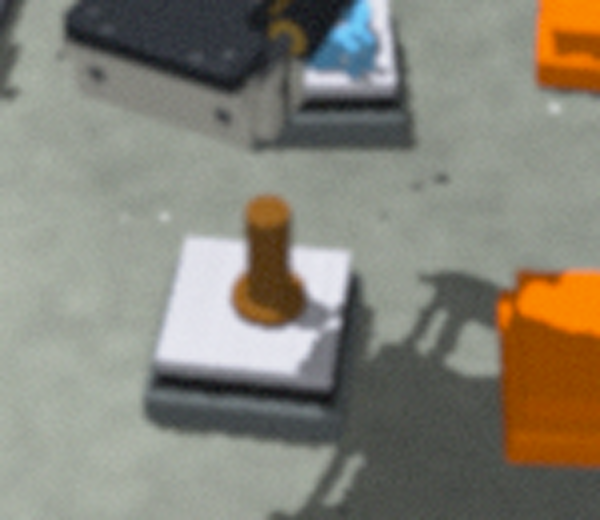

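The wrist view shows the axle upright, with the pin top at (326,258) px and the thin closed fingers at x about 313–332. I'll measure the axle and the finger thickness from this view.

Run:
```python
from h import *
f=cams.grab_frame("wrist");s=get_state();p=np.array(s["eef_pos"]);print(p)
print('top',ray(f,(326,258),.1),'flange',ray(f,(326,231),.046))
ty=np.array([-np.sin(.295),-np.cos(.295),0]) 
for z in (0,.01,.02): print(z,proj(f,p+[0,0,z]),proj(f,p+ty*.01+[0,0,z]))
g=cams.grab_frame("side");print('side tcp',(proj(g,p)-[250,250])*4, (proj(g,[.498,.188,.1])-[250,250])*4)
```

```text
[0.49716055 0.1905752  0.13422609]
top [0.49815603 0.18968741 0.1       ] flange [0.49850749 0.18912305 0.046     ]
0 [325.41133378 284.13242744] [346.05686043 284.14310048]
0.01 [325.55782069 292.76549986] [347.25582363 292.77700106]
0.02 [325.72004459 302.32601798] [348.58359518 302.33846847]
side tcp [262.5326193  158.57588237] [262.48093148 209.72942686]
```

```bash
python3 -m creep '{"translation":[[1,-1,-10],[0,0,-10],[0,0,-5],[0,0,-2],[0,0,-2],[0,0,-2],[0,0,-1],[0,0,0]],"spin":[0,0,0,0,0,0,0,0],"gripper":[0,0,0,0,0,0,0,0]}'
```

```text
t: 3.7
eef_pos: [0.4977, 0.1888, 0.1012]
ee_rot: [-3.142, -0.0, -0.296]
force: [-0.9, -0.2, -0.0]
width: 0.0004
gripper_force: 0.0
```

```bash
python3 -m creep '{"translation":[[0,0,-2],[0,0,-2],[0,0,-2],[0,0,-2]],"spin":[0,0,0,0],"gripper":[0,0,0,0]}'; python3 -m creep '{"translation":[[0,0,-2],[0,0,0]],"spin":[0,0],"gripper":[0,0]}'
```

```text
t: 4.1
eef_pos: [0.4977, 0.1888, 0.093]
ee_rot: [3.142, 0.0, -0.296]
force: [0.3, 0.5, -0.3]
width: 0.0002
gripper_force: 0.0
t: 4.3
eef_pos: [0.4975, 0.1887, 0.0908]
ee_rot: [3.141, 0.0, -0.296]
force: [0.0, -0.3, -0.4]
width: 0.0006
gripper_force: 0.0
```

No contact force yet, so I'll look before going further.

Run:
```python
from h import *
f=cams.grab_frame("wrist");g=cams.grab_frame("side")
a=f["img"][150:450,170:480,::-1];b=cv2.resize(g["img"][260:360,250:353,::-1],(412,400),interpolation=cv2.INTER_CUBIC)
cv2.imwrite('pics/m1.png',np.hstack([cv2.resize(a,(388,400)),b[:,:]]))
s=get_state();print(s["eef_pos"],s["force"],s["moment"])
print(proj(f,s["eef_pos"]))
```

```text
[0.49771446 0.18878372 0.0911    ] [-0.13788443  0.1494803   0.27186209] [ 0.0210291   0.02300976 -0.0071668 ]
[324.80435961 284.07910696]
```

View pics/m1.png

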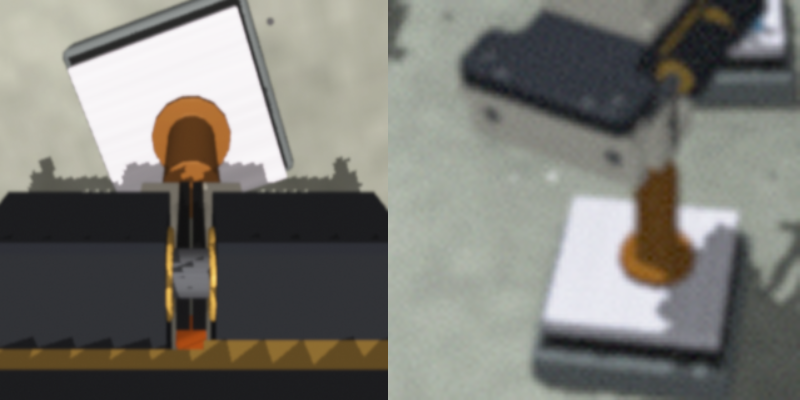

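```bash
python3 -m creep '{"translation":[[0,0,-2]],"spin":[0],"gripper":[0]}';python3 - <<'E'
from h import *
f=cams.grab_frame("wrist")
print(get_state()["force"],get_state()["eef_pos"])
print('pin top predicted z=.1,.09,.08',[proj(f,[.4983,.1892,z]).round() for z in (.1,.095,.09,.085,.08,.046,.037)])
g=f["img"];cv2.imwrite('pics/m2.png',cv2.resize(g[200:310,260:400,::-1],None,fx=5,fy=5,interpolation=cv2.INTER_CUBIC))
E
```

```text
t: 4.5
eef_pos: [0.498, 0.189, 0.0894]
ee_rot: [-3.141, -0.0, -0.296]
force: [-0.1, 0.4, -0.7]
width: 0.0007
gripper_force: 0.0
[-0.24780315 -0.20437372  0.53981022] [0.49769286 0.1888191  0.0889251 ]
pin top predicted z=.1,.09,.08 [array([325., 293.]), array([325., 288.]), array([324., 284.]), array([324., 280.]), array([324., 276.]), array([324., 254.]), array([324., 249.])]
```

View pics/m2.png

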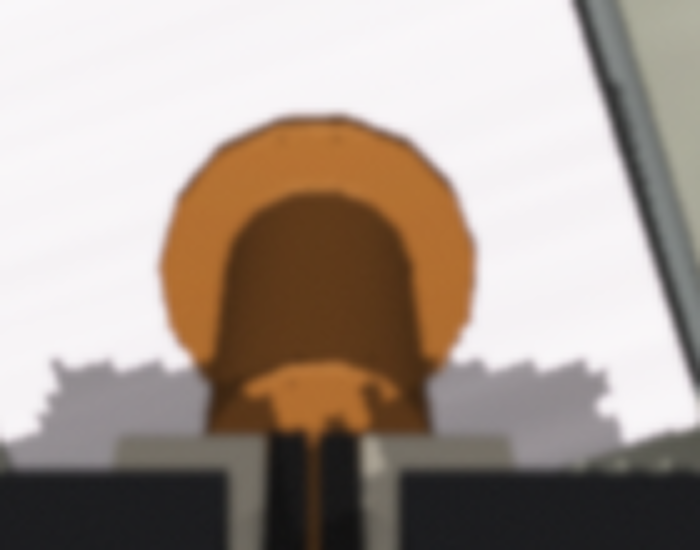

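The side view has the fingertips still at or above the pin top, so the real tip seems several mm higher than the reported TCP. The alignment is right, so I'll keep lowering gently and watch the force.

```bash
for i in 1; do python3 -m creep '{"translation":[[0,0,-2],[0,0,0]],"spin":[0,0],"gripper":[0,0]}'; done; python3 -m creep '{"translation":[[0,0,-2],[0,0,0]],"spin":[0,0],"gripper":[0,0]}'
```

```text
t: 4.75
eef_pos: [0.4976, 0.1887, 0.0869]
ee_rot: [3.141, 0.0, -0.296]
force: [0.0, -0.3, -0.3]
width: 0.0006
gripper_force: 0.0
t: 4.95
eef_pos: [0.4976, 0.1887, 0.0849]
ee_rot: [3.141, 0.0, -0.296]
force: [-0.7, -0.4, 1.1]
width: 0.0005
gripper_force: 0.0
```

Run:
```python
from h import *
g=cams.grab_frame("side");h=cv2.cvtColor(g["img"],cv2.COLOR_RGB2HSV)
old=cv2.cvtColor(cv2.imread('pics/side0.png'),cv2.COLOR_BGR2HSV)
for a in (old,h):
    m=cv2.inRange(a[285:345,300:335],(4,110,40),(24,255,255));ys,xs=np.nonzero(m);print('bronze',xs.min()+300,xs.max()+300,ys.min()+285,ys.max()+285)
    for y in range(295,336,3): 
        r=np.nonzero(m[y-285])[0]; print(y,(r.min()+300,r.max()+300) if len(r) else None,end=' ')
    print()
X=[(z,proj(g,[.498,.189,z]).round(1)) for z in (.1,.09,.04,.031)];print(X)
f=cams.grab_frame("wrist");a=np.hstack([cv2.resize(f["img"][200:310,260:400,::-1],(400,314)),cv2.resize(g["img"][270:348,270:370,::-1],(400,314),interpolation=cv2.INTER_CUBIC)])
cv2.imwrite('pics/m3.png',a);print(get_state()["force"])
```

```text
bronze 309 325 299 330
295 None 298 None 301 (np.int64(312), np.int64(321)) 304 (np.int64(312), np.int64(321)) 307 (np.int64(312), np.int64(321)) 310 (np.int64(313), np.int64(321)) 313 (np.int64(313), np.int64(320)) 316 (np.int64(313), np.int64(320)) 319 (np.int64(311), np.int64(323)) 322 (np.int64(309), np.int64(324)) 325 (np.int64(309), np.int64(325)) 328 (np.int64(310), np.int64(323)) 331 None 334 None 
bronze 309 325 285 330
295 None 298 None 301 None 304 (np.int64(320), np.int64(321)) 307 (np.int64(315), np.int64(321)) 310 (np.int64(313), np.int64(321)) 313 (np.int64(313), np.int64(320)) 316 (np.int64(313), np.int64(320)) 319 (np.int64(311), np.int64(323)) 322 (np.int64(309), np.int64(325)) 325 (np.int64(309), np.int64(325)) 328 (np.int64(311), np.int64(323)) 331 None 334 None 
[(0.1, array([315.5, 302.8])), (0.09, array([315.6, 306.7])), (0.04, array([315.8, 325.5])), (0.031, array([315.9, 328.7]))]
[ 0.10788335 -0.06425893 -0.18888526]
```

View pics/m3.png

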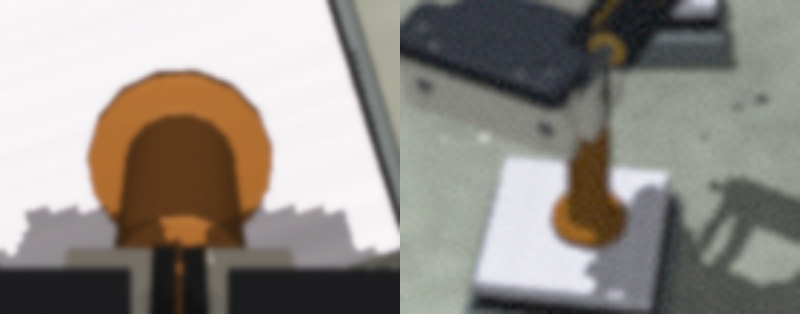

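```bash
python3 -m creep '{"translation":[[0,0,-2],[0,0,-1]],"spin":[0,0],"gripper":[0,0]}'; python3 -m creep '{"translation":[[0,0,-2],[0,0,-1]],"spin":[0,0],"gripper":[0,0]}'; python3 -c "
from station import *
print(arm.grasp_offset,get_state()['force'],get_state()['joint_efforts'])"
```

```text
t: 5.25
eef_pos: [0.4977, 0.1888, 0.082]
ee_rot: [3.142, 0.0, -0.296]
force: [-0.2, 0.3, 0.6]
width: 0.0001
gripper_force: 0.0
t: 5.45
eef_pos: [0.4976, 0.1887, 0.0789]
ee_rot: [3.141, 0.0, -0.296]
force: [-0.6, 0.2, -0.7]
width: 0.0004
gripper_force: 0.0
0.0188 [-0.59866112  0.21150215 -0.72219094] [ 7.41002237e-03 -4.36998868e+01  2.37901908e+01  5.63180119e+00
  6.86378684e-02  2.21028549e-04]
```

```bash
cat > chk.py <<'E'
from h import *
g=cams.grab_frame("side");h=cv2.cvtColor(g["img"],cv2.COLOR_RGB2HSV)
m=cv2.inRange(h[285:345,300:335],(4,110,40),(24,255,255))
print('side',[(y,(np.nonzero(m[y-285])[0][[0,-1]]+300).tolist()) for y in range(300,333,2) if m[y-285].any()])
f=cams.grab_frame("wrist");w=cv2.cvtColor(f["img"],cv2.COLOR_RGB2HSV)
b=cv2.inRange(w,(4,110,20),(24,255,255))[200:330,270:380];
print('wrist flange top row',200+np.nonzero(b.any(1))[0][0],'cols',270+np.nonzero(b[:60].any(0))[0][[0,-1]])
print('col324 V',[(y,int(w[y,318,2]),int(w[y,318,0])) for y in range(236,310,3)])
s=get_state();print(s["eef_pos"],s["force"],'proj flange up/9mm down',proj(f,[.4983+.018*.957,.1892-.018*.29,.046]),proj(f,[.4983+.018*.957,.1892-.018*.29,.037]))
E
python3 chk.py
```

```text
side [(306, [320, 320]), (308, [316, 321]), (310, [315, 321]), (312, [314, 320]), (314, [313, 320]), (316, [313, 320]), (318, [312, 321]), (320, [310, 323]), (322, [309, 325]), (324, [309, 325]), (326, [309, 325]), (328, [311, 323]), (330, [315, 320])]
wrist flange top row 228 cols [290 354]
col324 V [(236, 181, 14), (239, 179, 15), (242, 177, 15), (245, 97, 13), (248, 94, 14), (251, 95, 14), (254, 94, 14), (257, 94, 14), (260, 94, 14), (263, 94, 14), (266, 94, 14), (269, 94, 14), (272, 94, 14), (275, 94, 14), (278, 94, 14), (281, 138, 14), (284, 138, 14), (287, 33, 10), (290, 23, 0), (293, 22, 150), (296, 21, 0), (299, 24, 150), (302, 24, 0), (305, 19, 150), (308, 18, 0)]
[0.49758847 0.18873246 0.0789299 ] [-0.18579054 -0.7686395  -0.77585969] proj flange up/9mm down [323.3929478  228.88600786] [323.32938499 224.62090367]
```

```bash
python3 -m creep '{"translation":[[0,0,-2],[0,0,-1]],"spin":[0,0],"gripper":[0,0]}'; python3 -m creep '{"translation":[[0,0,-2],[0,0,-1]],"spin":[0,0],"gripper":[0,0]}'; python3 chk.py
```

```text
t: 5.75
eef_pos: [0.4978, 0.1889, 0.0761]
ee_rot: [-3.141, -0.0, -0.296]
force: [-0.3, -0.3, 1.5]
width: 0.0005
gripper_force: 0.9
t: 5.95
eef_pos: [0.4979, 0.1889, 0.0733]
ee_rot: [-3.141, -0.0, -0.296]
force: [0.1, -0.2, 3.1]
width: 0.0004
gripper_force: 1.8
side [(308, [320, 321]), (310, [316, 321]), (312, [315, 320]), (314, [314, 320]), (316, [313, 320]), (318, [313, 320]), (320, [311, 322]), (322, [309, 324]), (324, [309, 325]), (326, [309, 325]), (328, [310, 324]), (330, [312, 322])]
wrist flange top row 230 cols [291 355]
col324 V [(236, 181, 14), (239, 180, 14), (242, 183, 14), (245, 132, 14), (248, 94, 14), (251, 95, 14), (254, 94, 14), (257, 94, 14), (260, 94, 14), (263, 94, 14), (266, 95, 14), (269, 95, 14), (272, 95, 14), (275, 95, 14), (278, 95, 14), (281, 96, 14), (284, 161, 14), (287, 50, 12), (290, 24, 0), (293, 24, 30), (296, 24, 0), (299, 22, 0), (302, 21, 0), (305, 18, 0), (308, 18, 30)]
[0.49786052 0.18888162 0.07325557] [-0.83575628 -0.71010268  3.15000209] proj flange up/9mm down [323.94091104 232.15429003] [323.86347987 227.67298504]
```

Contact came at a reported z of about 0.076, so the real tips are about 24 mm above the reported TCP. I'll finish the 9 mm stroke.

```bash
python3 -m creep '{"translation":[[0,0,-2],[0,0,-2],[0,0,-2],[0,0,0]],"spin":[0,0,0,0],"gripper":[0,0,0,0]}'; python3 chk.py
```

```text
t: 6.45
eef_pos: [0.4978, 0.1889, 0.0669]
ee_rot: [-3.142, -0.0, -0.296]
force: [0.8, 0.4, 4.4]
width: 0.0006
gripper_force: 1.7
side [(312, [319, 321]), (314, [315, 321]), (316, [315, 320]), (318, [313, 320]), (320, [313, 320]), (322, [312, 321]), (324, [310, 323]), (326, [309, 325]), (328, [309, 325]), (330, [310, 324]), (332, [311, 322])]
wrist flange top row 230 cols [291 355]
col324 V [(236, 182, 14), (239, 180, 15), (242, 184, 15), (245, 130, 14), (248, 94, 14), (251, 95, 13), (254, 95, 14), (257, 96, 14), (260, 95, 14), (263, 95, 14), (266, 95, 14), (269, 95, 14), (272, 95, 14), (275, 95, 14), (278, 93, 14), (281, 94, 14), (284, 161, 14), (287, 50, 12), (290, 24, 0), (293, 26, 0), (296, 25, 0), (299, 24, 150), (302, 23, 0), (305, 20, 0), (308, 18, 0)]
[0.49778053 0.18887506 0.06710996] [-0.07167702  0.19667419  2.57529091] proj flange up/9mm down [323.94199733 235.34381389] [323.85959203 230.61571395]
```

The axle and flange followed the tip down: force 3–4 N, about 6 mm of pad travel. I'll retract, check that it stays, and move to the race.

```bash
python3 -m creep '{"translation":[[0,0,2],[0,0,2],[0,0,4],[0,0,20],[0,0,40],[0,0,15],[0,0,0]],"spin":[0,0,0,0,0,0,0],"gripper":[0,0,0,0,0,0,0]}'
python3 - <<'E'
from h import *
g=cams.grab_frame("side");h=cv2.cvtColor(g["img"],cv2.COLOR_RGB2HSV)
m=cv2.inRange(h[285:345,300:335],(4,110,40),(24,255,255))
print('side',[(y,(np.nonzero(m[y-285])[0][[0,-1]]+300).tolist()) for y in range(295,335,1) if m[y-285].any()])
f=cams.grab_frame("wrist");b=cv2.inRange(cv2.cvtColor(f["img"],cv2.COLOR_RGB2HSV),(4,110,20),(24,255,255))[150:285,270:380]
r=150+np.nonzero(b.any(1))[0][0]
print(r,[(z,proj(f,[.4983+.018*.957,.1892-.018*.29,z]).round(1)) for z in (.046,.043,.040,.037)])
E
python3 -m creep '{"translation":[[-3,-45,0],[-3,-45,0],[-3,-45,0],[-3,-45,0],[-3,-45,0],[-3,-45,0],[-3,-45,0],[-4,-47,0]],"spin":[0,0,0,0,0,0,0,0],"gripper":[0.5,0.5,0.5,0.5,0.5,0.5,0.5,0.5]}'
python3 -m creep '{"translation":[[-4,-47,0],[0,0,-40],[0,0,0],[0,0,0]],"spin":[0,0,0,0],"gripper":[0.5,0.5,0.5,0.5]}'
python3 - <<'E'
from h import *
f=cams.grab_frame("wrist");cv2.imwrite('pics/w2.png',f["img"][:,:,::-1])
print([(np.round(d["centre"],4),d["confidence"]) for d in nets.pinpoint("wrist","race")])
g=f["img"].max(2)[100:290,150:500];m=((g<60)*255).astype('uint8');n,l,st,ce=cv2.connectedComponentsWithStats(m)
for i in range(1,n):
    if st[i,4]>300:print(st[i]+[150,100,0,0,0],ce[i]+[150,100])
for z in (.04,.048,.056):print(proj(f,[.469,-.2205,z]))
s=get_state();print(s["eef_pos"],s["width"],proj(f,np.array(s["eef_pos"])+[0,0,.0235]))
E
```

```text
t: 7.25
eef_pos: [0.499, 0.1897, 0.1531]
ee_rot: [-3.138, -0.003, -0.296]
force: [-0.6, -0.3, -1.5]
width: 0.0007
gripper_force: 0.0
side [(302, [315, 318]), (303, [313, 320]), (304, [312, 321]), (305, [312, 321]), (306, [312, 321]), (307, [312, 321]), (308, [312, 321]), (309, [312, 321]), (310, [313, 321]), (311, [313, 321]), (312, [313, 321]), (313, [313, 320]), (314, [313, 320]), (315, [313, 320]), (316, [313, 320]), (317, [313, 320]), (318, [313, 320]), (319, [313, 320]), (320, [313, 320]), (321, [313, 321]), (322, [311, 323]), (323, [310, 323]), (324, [309, 324]), (325, [309, 324]), (326, [309, 324]), (327, [309, 324]), (328, [309, 324]), (329, [309, 324]), (330, [310, 324]), (331, [311, 323]), (332, [312, 322]), (333, [316, 319])]
200 [(0.046, array([324.2, 202.3])), (0.043, array([324.2, 201.4])), (0.04, array([324.2, 200.6])), (0.037, array([324.1, 199.8]))]
t: 8.15
eef_pos: [0.4715, -0.1748, 0.149]
ee_rot: [3.141, 0.002, -0.296]
force: [1.6, 0.0, -0.1]
width: 0.0436
gripper_force: 0.0
t: 8.55
eef_pos: [0.4675, -0.2202, 0.1092]
ee_rot: [3.141, 0.004, -0.296]
force: [0.6, -0.4, 0.5]
width: 0.0438
gripper_force: 0.0
[]
[238 142 122  57 477] [298.57442348 169.17610063]
[ 272  194  101   96 4371] [322.17364447 243.68725692]
[324.01661577 238.6808116 ]
[324.09532489 242.45985579]
[324.17889541 246.47230864]
[ 0.46942941 -0.21968558  0.11106447] 0.04370095347551242 [323.25787287 304.40624667]
```

View pics/w2.png

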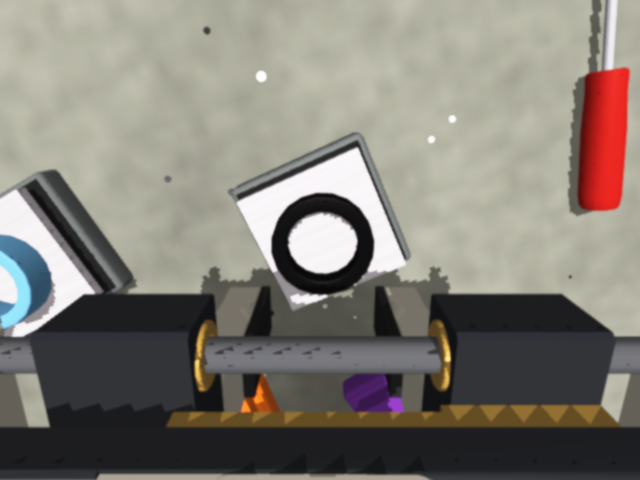

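The axle stayed down: flange lowered about 7 mm and still upright. The wrist picture shows the race centred at (322,244) px between the fingers, whose inner edges are at x=270 and 377. That is within 1 mm of the plan, so I'll close a little and press both sides of the rim.

```bash
python3 -m creep '{"translation":[[0,0,-30],[0,0,-25],[0,0,-10],[0,0,-4],[0,0,0],[0,0,-2],[0,0,0]],"spin":[0,0,0,0,0,0,0],"gripper":[0.42,0.42,0.42,0.42,0.42,0.42,0.42]}';  python3 -m creep '{"translation":[[0,0,-2],[0,0,-1]],"spin":[0,0],"gripper":[0.42,0.42]}'
```

```text
t: 9.35
eef_pos: [0.4694, -0.2202, 0.04]
ee_rot: [-3.141, -0.002, -0.296]
force: [0.1, 0.0, -0.3]
width: 0.0366
gripper_force: 0.0
t: 9.55
eef_pos: [0.4689, -0.2203, 0.0364]
ee_rot: [-3.141, -0.001, -0.296]
force: [-0.5, -0.1, -0.2]
width: 0.0367
gripper_force: 0.0
```

```bash
python3 -m creep '{"translation":[[0,0,-2],[0,0,-1]],"spin":[0,0],"gripper":[0.42,0.42]}';  python3 -m creep '{"translation":[[0,0,-2]],"spin":[0],"gripper":[0.42]}';  python3 -m creep '{"translation":[[0,0,-2]],"spin":[0],"gripper":[0.42]}'
```

```text
t: 9.75
eef_pos: [0.4686, -0.2202, 0.033]
ee_rot: [3.142, 0.0, -0.296]
force: [-0.2, 0.1, -0.2]
width: 0.0367
gripper_force: 0.0
t: 9.85
eef_pos: [0.4687, -0.2203, 0.0312]
ee_rot: [3.141, 0.0, -0.296]
force: [-0.7, 0.6, 4.2]
width: 0.0371
gripper_force: 1.8
t: 9.95
eef_pos: [0.4687, -0.2202, 0.0292]
ee_rot: [3.141, 0.0, -0.296]
force: [-1.3, -0.3, 3.7]
width: 0.0369
gripper_force: 1.8
```

```bash
python3 -m creep '{"translation":[[0,0,-2],[0,0,-2],[0,0,-1],[0,0,-1],[0,0,0]],"spin":[0,0,0,0,0],"gripper":[0.42,0.42,0.42,0.42,0.42]}';  python3 -m creep '{"translation":[[0,0,2],[0,0,2],[0,0,4],[0,0,20],[0,0,40],[0,0,15],[0,0,0]],"spin":[0,0,0,0,0,0,0],"gripper":[0.42,0.42,0.42,0.42,0.42,0.42,0.42]}'
python3 - <<'E'
from h import *
f=cams.grab_frame("wrist")
g=f["img"].max(2)[100:290,150:500];m=((g<60)*255).astype('uint8');n,l,st,ce=cv2.connectedComponentsWithStats(m)
for i in range(1,n):
    if st[i,4]>1500:print(st[i]+[150,100,0,0,0],ce[i]+[150,100])
for z in (.038,.041,.048):print(proj(f,[.4694,-.2195,z]))
s=get_state();print(s["eef_pos"])
G=cams.grab_frame("side")
def blob(im):
    m=((im.max(2)[195:225,335:380]<55)*255).astype('uint8');n,l,st,ce=cv2.connectedComponentsWithStats(m)
    return [(st[i]+[335,195,0,0,0],ce[i]+[335,195]) for i in range(1,n) if st[i,4]>60]
print(blob(cv2.imread('pics/side0.png')),blob(G["img"]),[proj(G,[.4694,-.2195,z]).round(1) for z in (.048,.041)])
E
```

```text
t: 10.45
eef_pos: [0.4687, -0.2202, 0.023]
ee_rot: [3.142, 0.0, -0.296]
force: [-1.5, 0.7, 3.8]
width: 0.037
gripper_force: 1.6
t: 11.15
eef_pos: [0.4706, -0.2205, 0.1091]
ee_rot: [-3.141, -0.005, -0.295]
force: [1.0, 0.1, 0.6]
width: 0.0371
gripper_force: 0.0
[ 275  197   98   93 4034] [323.32597918 245.32498761]
[323.50989828 243.22793191]
[323.52431338 244.61274711]
[323.5592069  247.96486326]
[ 0.46954679 -0.22018167  0.10745654]
[(array([346, 202,  23,  16, 207]), array([356.62318841, 209.89371981]))] [(array([346, 206,  23,  15, 201]), array([356.72636816, 212.87064677]))] [array([355.6, 210.7]), array([355.5, 213. ])]
```

The race is down about 7 mm and hasn't shifted. Now the clamp ring.

```bash
python3 -m creep '{"translation":[[7,41,0],[7,41,0],[7,41,0],[8,41,0],[8,41,0],[0,0,0],[0,0,0]],"spin":[0,0,0,0,0,0,0],"gripper":[0.39,0.39,0.39,0.39,0.39,0.39,0.39]}'
python3 - <<'E'
from h import *
f=cams.grab_frame("wrist");cl=cv2.inRange(cv2.cvtColor(f["img"],cv2.COLOR_RGB2HSV),(90,60,100),(110,255,255))[:330]
hc=cv2.findContours(cl,cv2.RETR_CCOMP,cv2.CHAIN_APPROX_NONE)
b=[c for c,h in zip(hc[0],hc[1][0]) if h[3]>=0]
b=max(b,key=cv2.contourArea);e=cv2.fitEllipse(b);print(e, ray(f,e[0],.051))
print(cv2.boundingRect(cv2.findNonZero(cl)),proj(f,[.5055,-.0155,.051]),proj(f,[.5055,-.0155,.062]))
print([(np.round(d["centre"],4),d["confidence"]) for d in nets.pinpoint("wrist","clamp_ring")])
s=get_state();print(s["eef_pos"],s["width"])
E
```

```text
t: 11.95
eef_pos: [0.505, -0.0144, 0.1049]
ee_rot: [3.14, 0.002, -0.294]
force: [0.0, -0.9, -0.7]
width: 0.034
gripper_force: 0.0
((322.945556640625, 245.94497680664062), (53.56165313720703, 64.21807861328125), 89.63279724121094) [ 0.50689649 -0.01407801  0.051     ]
(275, 198, 97, 115) [325.83862963 247.38500879] [326.03894192 253.31135252]
[(array([0.4993, 0.1896, 0.0302]), 0.49)]
[ 0.50485955 -0.01573228  0.10526922] 0.03423066233279947
```

```bash
python3 -m creep '{"translation":[[1,1,-25],[0,0,-20],[0,0,-8],[0,0,-4],[0,0,0],[0,0,-2],[0,0,-1]],"spin":[0,0,0,0,0,0,0],"gripper":[0.39,0.39,0.39,0.39,0.39,0.39,0.39]}';  python3 -m creep '{"translation":[[0,0,-2],[0,0,-2]],"spin":[0,0],"gripper":[0.39,0.39]}'; python3 -m creep '{"translation":[[0,0,-2]],"spin":[0],"gripper":[0.39]}'
```

```text
t: 12.75
eef_pos: [0.5072, -0.0141, 0.0467]
ee_rot: [-3.141, -0.001, -0.296]
force: [-0.5, 0.1, 0.7]
width: 0.0341
gripper_force: 0.0
t: 12.95
eef_pos: [0.5069, -0.0141, 0.0424]
ee_rot: [-3.141, -0.001, -0.296]
force: [-0.2, -0.4, -0.8]
width: 0.0344
gripper_force: 0.0
t: 13.05
eef_pos: [0.5068, -0.0141, 0.0401]
ee_rot: [-3.141, -0.0, -0.296]
force: [0.4, 0.1, -0.3]
width: 0.0346
gripper_force: 0.0
```

```bash
python3 -m creep '{"translation":[[0,0,-2]],"spin":[0],"gripper":[0.39]}';  python3 -m creep '{"translation":[[0,0,-2]],"spin":[0],"gripper":[0.39]}'; python3 -m creep '{"translation":[[0,0,-2]],"spin":[0],"gripper":[0.39]}'
```

```text
t: 13.15
eef_pos: [0.5068, -0.0141, 0.0381]
ee_rot: [-3.142, -0.0, -0.296]
force: [-0.3, -0.4, 2.6]
width: 0.0341
gripper_force: 1.5
t: 13.25
eef_pos: [0.5068, -0.0141, 0.0362]
ee_rot: [-3.142, -0.0, -0.296]
force: [-1.9, 1.1, 4.3]
width: 0.0339
gripper_force: 1.8
t: 13.35
eef_pos: [0.5068, -0.0141, 0.0342]
ee_rot: [-3.142, -0.0, -0.296]
force: [-1.5, 0.0, 3.6]
width: 0.0342
gripper_force: 1.9
```

Contact came at about 0.0385 to 0.039, so the target is about 0.0295.

```bash
python3 -m creep '{"translation":[[0,0,-2],[0,0,-2],[0,0,-1],[0,0,0]],"spin":[0,0,0,0],"gripper":[0.39,0.39,0.39,0.39]}';  python3 -m creep '{"translation":[[0,0,2],[0,0,2],[0,0,4],[0,0,20],[0,0,40],[0,0,40],[0,0,0]],"spin":[0,0,0,0,0,0,0],"gripper":[0.39,0.39,0.39,0.39,0.39,0.39,0.39]}'
python3 - <<'E'
from h import *
G=cams.grab_frame("side");T=cams.grab_frame("top")
o=cv2.cvtColor(cv2.cvtColor(cv2.imread('pics/side0.png'),cv2.COLOR_BGR2RGB),cv2.COLOR_RGB2HSV);n=cv2.cvtColor(G["img"],cv2.COLOR_RGB2HSV)
for a in (o,n):
    for nm,lo,hi,(x,y,w,h) in (("clamp",(90,60,80),(110,255,255),(305,235,50,45)),("axle",(4,110,40),(24,255,255),(300,285,35,60)),("race",(0,0,0),(180,255,55),(335,195,45,30))):
        m=cv2.inRange(a[y:y+h,x:x+w],lo,hi);M=cv2.moments(m,True);print(nm,cv2.boundingRect(m),round(M['m10']/M['m00']+x,2),round(M['m01']/M['m00']+y,2))
for l in ["axle","race","clamp_ring"]:print(l,[(np.round(d["centre"],3),round(d["confidence"],2)) for d in nets.pinpoint("side",l)])
cv2.imwrite('pics/end.png',cv2.resize(G["img"][190:350,250:450,::-1],None,fx=3.7,fy=3.7,interpolation=cv2.INTER_CUBIC))
print(get_state()["t"],get_state()["force"])
E
```

```text
t: 13.75
eef_pos: [0.5068, -0.0141, 0.029]
ee_rot: [-3.142, -0.0, -0.296]
force: [-1.4, 0.2, 2.9]
width: 0.0341
gripper_force: 1.6
t: 14.45
eef_pos: [0.5102, -0.0136, 0.143]
ee_rot: [-3.137, -0.008, -0.295]
force: [0.5, 0.1, -0.4]
width: 0.0343
gripper_force: 0.0
clamp (12, 9, 27, 26) 330.38 255.97
axle (9, 14, 17, 32) 316.67 316.2
race (4, 7, 35, 23) 356.5 210.33
clamp (12, 12, 27, 26) 330.38 259.07
axle (9, 17, 17, 32) 316.73 319.23
race (0, 0, 33, 26) 354.87 211.77
axle [(array([0.498, 0.191, 0.032]), 0.68)]
race [(array([ 0.472, -0.224,  0.028]), 0.63), (array([0.507, 0.19 , 0.004]), 0.27)]
clamp_ring [(array([ 0.506, -0.017,  0.031]), 0.76), (array([ 0.472, -0.22 ,  0.029]), 0.58)]
14.7 [ 0.59560995 -0.66789333  0.01666133]
```

View pics/end.png

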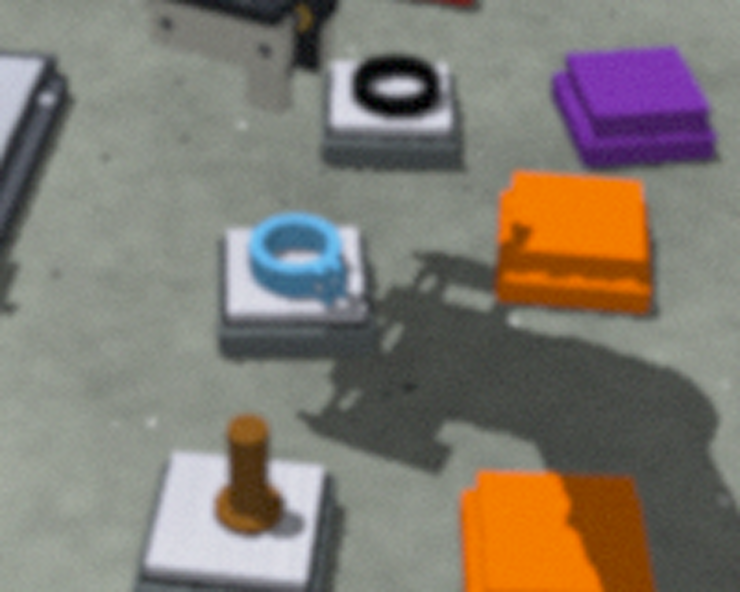

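All three parts are about 3 px lower in the side view, roughly 7–8 mm. They are upright and haven't shifted, and the gripper is clear.

```bash
python3 -c "
from station import arm
print(arm.job_done())"
```

```text
the job is handed in; nothing more can be done
None
```

I pressed the axle, then the race, then the clamp ring; in the last side view all three pads are about 7–8 mm down and holding, with no part tipped or shifted, and the job was handed in at about 14.7 s.

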